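# Load the dip station's balanced arm under a locked stop

## Robot

A 6-joint arm with a two-finger parallel gripper is mounted at the origin on the work surface. World frame = base frame: x ahead of the robot, y to its left, z up, the work surface at z = 0. Lengths are in mm, angles in rad, forces in N, time in s.
With the tool pointing down it reaches from about 350 to 875 mm from the base axis. Payload 15.5 kg.
Tool frame: the origin (TCP) lies midway between the tips of the shut fingers; the grasp point (between the pads) lies 19 mm behind it; z points along the fingers, y is the line along which they close (so a half turn about z gives the same grasp; the last joint's range is limited). The gripper opens to 85 mm and grips with 20 to 120 N. Pads are 22 mm wide; open, the fingers measure 114 mm over their backs; the gripper's body (76 mm by 85 mm) begins 54 mm behind the grasp point. The pads swing forward as they close: fully open they stand 13 mm farther back than shut.
Start: joints at [-1.425, 0.494, 1.345, -0, 1.302, -0.096], TCP at [149.051, -606.968, 231.277] pointing down, gripper open.
Joint ranges: [-2.91, 2.91], [-0.82, 2.16], [0.22, 2.67], [-1.22, 4.37], [0.12, 2.79], [-3.08, 3.08]. Speed limits (rad/s): [1.89, 1.89, 2.57, 3.01, 3.01, 3.01].

## Interface

Orientations are given as a rotation vector (axis times angle).
In Python, from rig import robot gives the robot as it stands.
- The arm moves only by the shell command python3 -m inch 'ROWS'. ROWS is JSON, a list that holds one entry, the list of rows, each a list of 7 numbers: the shift along the tool's x, y, z in cm, then the turn, a rotation vector about the tool's x, y, z in rad, then the closure, from -1 (fully open) to 1 (shut). A call has 1 to 12 rows; each row is the pose to reach, as a shift and turn from the pose commanded when the call began, along the tool's axes at that moment; what a row does not reach only later rows make up. A row lasts 1/12 s, in which the tool goes at most 41.7 mm and 7.16 degrees, less where a joint would pass 70% of its speed; a pose out of reach is approached as far as the arm can. A call with a gripper value outside its range is refused whole. The fingers move at their own pace and stop on an object; the grip force is fixed at half the most. Time passes only in rows, so rows that repeat a pose let the fingers close. It gives the time, the measured TCP pose, the force, the opening and the grip force at its end, in the units of the state.
- robot.observe(): the state, without advancing time (a new reading comes with each control period).
- robot.grab_frame(name): name is "side" or "top"; returns (picture, depth): 384x512x3 uint8, blue, green, red; 384x512 float32, mm along the optical axis (not along the pixel's ray), 0 where there is no reading.
- robot.camera_info(name): a dict with "vertical_fov" (degrees; the focal length in pixels is half the picture's height over the tangent of half this angle, whatever the lens; pixels are square), "cx", "cy" (the principal point, pixels), "dist_coeffs" ([k1, k2, p1, p2, k3] as OpenCV has them; the pictures are not rectified), "R" (3x3) and "t" (3): a world point X has camera coordinates R X + t. Camera axes: x right, y down, z forward; pixel columns grow to the right and rows downward; lengths in mm; the calibration is good to about 2 mm. A picture is of the moment at which its call begins. camera_info takes no time and is no camera call.
- robot.close_job(): hands the job in; it is judged then, once.
The state is a dict: "clock": time; "joints": joint angles; "qvel": joint speeds; "joint_torque": joint torques, N m; "position": TCP position; "tcp_rot": TCP orientation; "force": force on the tool from outside, world axes, zero at the start; "moment": the same for the moment, N m; "width": opening from 0.0 (shut) to 1.0 (fully open); "grip_force": force on a finger pad.
Only numpy, scipy, OpenCV 4.12 (cv2) and the standard library are available. Lean on these libraries where they do the work, as an engineer would, in place of code of your own. Each camera call takes 0.05 s, during which the arm holds its last target. There are 200 camera calls.

## Task

Make the dip station safe by pressing its red mushroom stop down until it latches. Then pick up the vial basket by its blue grip, hang it by its wire bail in the saddle of the spring-balanced arm, ease it down slowly until the arm has sunk and carries all the weight, and only then let go, so that the arm neither drops nor bounces. When it hangs still, twist the stop clockwise until it pops up again; leave the two bottles and the cuvette box as they are.

Things in the scene. Friction and masses are not known exactly. Their poses are not given: they have to be found in the camera images.
- basket_grip (a point): centre of the blue grip block (14 x 24 x 36 mm along x, y, z) atop the loose vial basket, 167 mm above its underside, z up. Basket: white tray 80 x 80 x 40 mm with four capped vials (tops 56 mm up), 185 mm high in all, 0.22 to 0.41 kg, varying; the same both ways round
- basket_eye (a point): apex of the basket's wire bail, 40 mm straight below basket_grip; comes to lie at point hook. The bail (8 mm steel wire, this point on its centre line) stands in the basket's y-z plane: uprights at y = +-37 mm joined by a flat inverted V, 12 mm higher at the apex than at the uprights. The window under it, seen along the basket's x, is 66 mm wide and 65 mm high
- hook (a point): where basket_eye lies when hung, 240 mm above the bench when unloaded. The arm ends in a 10 mm rod whose axis is 9.5 mm below. Orange lips on it, 18 mm before and behind, rise 4.5 mm above this point (wire may lie up to 10 mm off). Free tip 20 mm beyond. x: along the arm from tip to pivot, y: level, across. Pass the bail over the tip and lip, rod through the window, then lower
- pivot (a point): the arm's level hinge axis, 192 mm above the bench, 220 mm from the hook, on the fixed station (blue plate, white tower). Its x axis points level from the hook to the tower; the free tip points roughly to the robot. Under the hook is a drip tray, its rim 26 mm above the bench
- swing_arm (a joint): sinking angle of the arm, rad: 0 unloaded (tip 0.22 rad above level), 0.5 at the stop. A 2.73 N m/rad spring balances it: the basket's weight sinks it 0.16 to 0.33 rad (35 to 70 mm at the hook), according to its mass. Lightly damped: it bobs at 2 Hz if weight comes on or off suddenly. It must never swing faster than 0.8 rad/s
- stop (a joint): how far the red mushroom stop is pressed in, in m: 0 up, 0.007 latched down. Pressing straight down takes about 3 N, past half-way it snaps down and stays; turning the head lifts it, past half-way it snaps up and stays
- stop_knob (a joint): turn of the stop's head in rad, 0 as it stands, growing clockwise seen from above, up to 1.2. With the stop down, turning lifts the head about 6 mm per rad; by about 0.7 rad it snaps up. It stays where it is turned
- stop_top (a point): centre of the top face of the red mushroom head, which is 40 mm across and 25 mm high (straight cylindrical side from 4 to 20 mm below this point), 94 mm above the bench when up. It sits on a fixed yellow box 80 x 80 mm, whose top face is 52 mm above the bench and carries a 56 mm grey ring 3 mm high. The short white line on the head turns with it
- reagent_bottle: bystander: white bottle with a yellow cap, 60 mm across, 130 mm high; origin at the centre of its underside
- amber_jar: bystander: amber jar with a green cap, 56 mm across, 85 mm high; origin at the centre of its underside
- cuvette_box: bystander: pale closed box 70 x 50 x 32 mm lying on the bench; origin at the centre of its underside
Mind the look-alikes: they are no part of the job. There is more than one size of the part that bears stop; the job needs the largest.

How it is judged:
By the outcome, as a careful person would: the job done as asked, in the order asked, and still so for the second after the job is handed in, with the robot touching nothing.
It also fails if it takes over 72 s, if anything falls off the work surface, if the arm or the gripper's body presses on something with over 40 N, if the wrist force passes 120 N, or if a joint passes its speed limit or range.

## Working session

There is one attempt and no reset: what is moved stays moved. The work goes in short steps, Python scripts to look and compute and a shell command to move; the robot and the scene stay as the last step left them, time stands still between calls to the robot, and variables do not carry over. Pictures are saved under pics/ and viewed, at most 11 in all, crops included, and the job is handed in when it is done.

```bash
ls; mkdir -p pics; python3 - <<'E'
from rig import robot
import cv2,numpy as np
for n in("side","top"):
    p,d=robot.grab_frame(n); cv2.imwrite(f"pics/{n}0.png",p); np.save(f"pics/{n}0.npy",d)
    print(n,robot.camera_info(n))
print(robot.observe())
E
```

```text
pics
side {'vertical_fov': 54.01012603069966, 'cx': 254.6635639473018, 'cy': 189.0975187695406, 'dist_coeffs': array([-0.06297459,  0.        ,  0.        ,  0.        ,  0.        ]), 'R': array([[-0.84849282, -0.52920535, -0.00128208],
       [-0.39368232,  0.63281946, -0.66674865],
       [ 0.35365827, -0.56522671, -0.74528155]]), 't': array([ 473.21269931,  307.42449331, 1149.73894846])}
top {'vertical_fov': 56.200013152071115, 'cx': 253.8221326438468, 'cy': 187.90131714800063, 'dist_coeffs': array([0.01290304, 0.        , 0.        , 0.        , 0.        ]), 'R': array([[ 0.01846957, -0.99979153, -0.00870465],
       [-0.996151  , -0.0176548 , -0.0858574 ],
       [ 0.08568582,  0.01025689, -0.99626941]]), 't': array([  39.08132222,  569.00138522, 1333.81081948])}
{'clock': 0.1, 'joints': array([-1.42545855e+00,  4.94110397e-01,  1.34605742e+00, -1.35190893e-05,
        1.30250605e+00, -9.55039447e-02]), 'qvel': array([ 1.30696182e-03, -2.68012477e-03, -1.25269037e-03, -7.28624635e-04,
       -3.50525305e-06, -1.06757082e-04]), 'joint_torque': array([ 1.90171391e-03, -8.83589101e+01, -3.84558177e+01,  5.15327395e-05,
        5.37938584e-03,  4.86020269e-05]), 'position': array([ 149.02498339, -606.643777  ,  230.77048792]), 'tcp_rot': array([-3.11776836e+00, -3.77275419e-01,  6.27586278e-05]), 'force': array([ 0.68531972, -0.30381461,  0.04804579]), 'moment': array([ 0.00215467,  0.00967963, -0.01361755]), 'grip_force': 0.0, 'width': 1.0014034879517404}
```

View pics/side0.png

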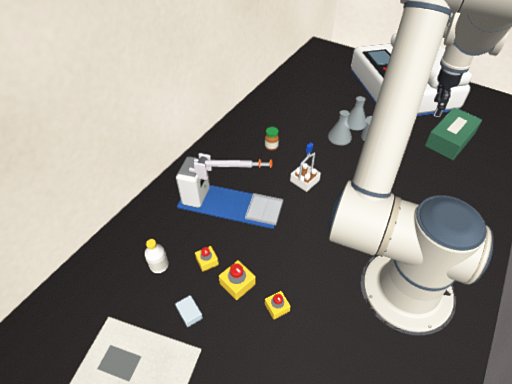

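View pics/top0.png

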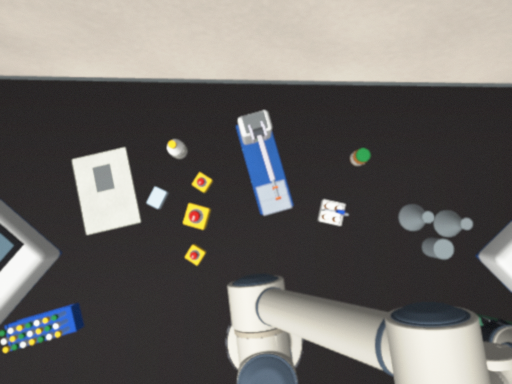

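Side view: three stops at (206,255), (237,273) and (278,300). In the top view they are at (202,182), (196,216) and (195,255). The middle one is clearly the largest, so it fits the description; I'll confirm it in a crop. The arm runs from about (258,125) to its tip at (277,198) in the top view, and the basket is at (332,212).

```bash
cat > h.py <<'E'
from rig import robot
import cv2,numpy as np
def cam(n):
    c=robot.camera_info(n); f=192/np.tan(np.radians(c["vertical_fov"]/2))
    return np.array([[f,0,c["cx"]],[0,f,c["cy"]],[0,0,1]]),c["dist_coeffs"],np.array(c["R"]),np.array(c["t"])
def ray(n,uv):
    K,D,R,t=cam(n); p=cv2.undistortPoints(np.array([[uv]],float),K,D)[0,0]
    d=R.T@np.array([p[0],p[1],1]); return -R.T@t,d
def onz(n,uv,z):
    o,d=ray(n,uv); return o+d*(z-o[2])/d[2]
def tri(us,ut):
    A=[];b=[]
    for n,u in(("side",us),("top",ut)):
        o,d=ray(n,u); d=d/np.linalg.norm(d); P=np.eye(3)-np.outer(d,d); A.append(P);b.append(P@o)
    return np.linalg.lstsq(np.vstack(A),np.hstack(b),rcond=None)[0]
def proj(n,X):
    K,D,R,t=cam(n); return cv2.projectPoints(np.array([X],float),cv2.Rodrigues(R)[0],t,K,D)[0][0,0]
def blobs(img,lo,hi,box,amin=4):
    h=cv2.cvtColor(img,cv2.COLOR_BGR2HSV); m=cv2.inRange(h,lo,hi)
    if lo[0]==0: m|=cv2.inRange(h,(172,lo[1],lo[2]),(180,255,255))
    M=np.zeros_like(m); x0,y0,x1,y1=box; M[y0:y1,x0:x1]=m[y0:y1,x0:x1]
    n,l,s,c=cv2.connectedComponentsWithStats(M)
    return [(s[i,4],c[i].round(1),s[i,:4]) for i in range(1,n) if s[i,4]>=amin],l
E
python3 - <<'E'
from h import *
S=cv2.imread("pics/side0.png");T=cv2.imread("pics/top0.png")
for nm,I,box in(("side",S,(140,120,340,330)),("top",T,(130,95,380,280))):
    for k,lo,hi in(("red",(0,150,80),(4,255,255)),("orange",(5,150,120),(14,255,255)),("blue",(105,120,50),(130,255,255)),("yellow",(22,120,100),(32,255,255))):
        print(nm,k)
        for b in blobs(I,lo,hi,box)[0]: print("  ",b[0],b[1],b[2])
a=cv2.resize(S[135:235,170:330],None,fx=4.9,fy=4.9,interpolation=cv2.INTER_CUBIC);cv2.imwrite("pics/c1.png",a)
a=cv2.resize(T[100:280,180:360],None,fx=3.3,fy=3.3,interpolation=cv2.INTER_CUBIC);cv2.imwrite("pics/c2.png",a)
E
```

```text
side red
   53 [204.9 251.1] [201 247   9   9]
   117 [236.  270.8] [230 264  13  14]
   63 [277.4 298.9] [273 295  10   9]
side orange
   50 [271.2 138.9] [265 136  13   6]
   16 [259.2 162.4] [258 159   3   9]
   21 [270.4 162.9] [269 159   4   9]
   22 [304.  171.6] [302 169   5   7]
   21 [310.3 177.3] [305 174  11   8]
   8 [232.2 264.8] [230 264   6   3]
   7 [239.9 265.4] [237 264   6   5]
   4 [277.5 294. ] [276 294   4   1]
side blue
   67 [308.9 147.6] [306 142   7  12]
   1589 [225.5 205.1] [177 185  98  44]
side yellow
   83 [150.6 243.5] [146 239  10  10]
   282 [206.8 260.2] [195 246  24  26]
   618 [237.2 282.4] [219 260  37  40]
   336 [277.  306.5] [265 291  26  29]
top red
   20 [201. 181.] [198 179   6   6]
   61 [194.5 215.1] [190 211  10  10]
   26 [193.8 254.8] [191 252   6   7]
top orange
   8 [198.4 179.5] [197 178   5   5]
   8 [189.4 215.5] [189 212   2   8]
top blue
   907 [253.8 165.6] [235 125  35  90]
   502 [276.3 161.4] [265 133  29  72]
   25 [340.7 211.4] [337 210   9   4]
top yellow
   55 [171.5 143.4] [167 139   9   9]
   4 [355.  154.5] [355 153   1   4]
   209 [201.7 182.2] [191 172  22  21]
   392 [196.2 216.1] [182 203  29  27]
   218 [194.8 254.4] [184 244  22  22]
```

View pics/c1.png

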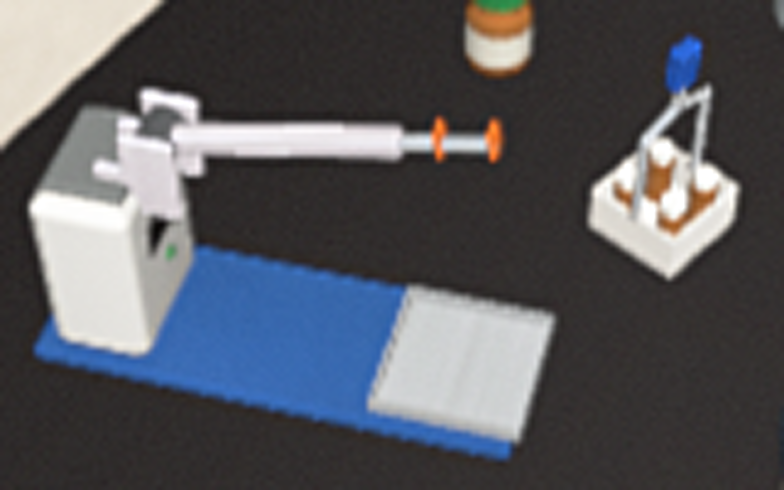

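View pics/c2.png

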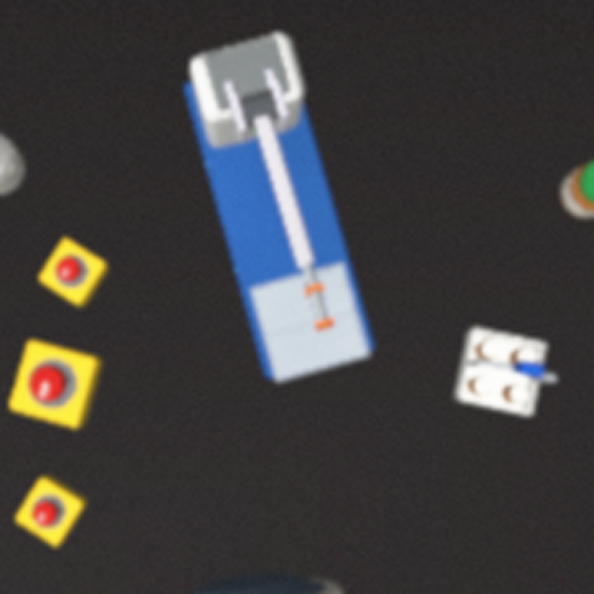

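Confirmed: the middle stop (top (196,216), side (237,271)) is the largest. Arm tip has orange lips at side (259,162) and (270,163), and the basket's bail stands roughly across the arm.

```bash
python3 - <<'E'
from h import *
from scipy.spatial.transform import Rotation as Ro
T=cv2.imread("pics/top0.png");S=cv2.imread("pics/side0.png")
print("red tri",tri((236,269.5),(194.5,215.1)))
# yellow box faces, z=52: outer contour minAreaRect
for c,lab in(((196,216),"big"),((202,182),"s1"),((195,254),"s2")):
    h=cv2.cvtColor(T,cv2.COLOR_BGR2HSV); m=cv2.inRange(h,(18,90,90),(34,255,255)); M=np.zeros_like(m); M[c[1]-18:c[1]+18,c[0]-18:c[0]+18]=m[c[1]-18:c[1]+18,c[0]-18:c[0]+18]
    p=cv2.findNonZero(M)[:,0]; w=np.array([onz("top",q,52)[:2] for q in p],np.float32); print(lab,cv2.minAreaRect(w))
print("grip tri",tri((308.9,147.6),(340.7,211.4)))
a=tri((259.2,162.4),(275.2,187.6));b=tri((270.4,162.9),(278.2,198.2));print("lips",a,b,np.linalg.norm(a-b),(a+b)/2)
for z in(238,240): print("hook from top",z,onz("top",(276.7,192.9),z), "side",onz("side",(264.8,162.65),z))
# tray
h=cv2.cvtColor(T,cv2.COLOR_BGR2HSV); m=cv2.inRange(h,(0,0,120),(180,90,255)); M=np.zeros_like(m); M[190:235,312:352]=m[190:235,312:352]
n,l,s,c=cv2.connectedComponentsWithStats(M); i=1+s[1:,4].argmax(); M=cv2.morphologyEx(((l==i)*255).astype(np.uint8),cv2.MORPH_OPEN,np.ones((5,5)))
p=cv2.findNonZero(M)[:,0]; w=np.array([onz("top",q,40)[:2] for q in p],np.float32); print("tray",cv2.minAreaRect(w))
# blue plate
m=cv2.inRange(h,(100,100,50),(130,255,255)); M=np.zeros_like(m); M[120:220,230:300]=m[120:220,230:300]
w=np.array([onz("top",q,8)[:2] for q in cv2.findNonZero(M)[:,0]],np.float32); print("plate",cv2.minAreaRect(w))
print(Ro.from_rotvec(robot.observe()["tcp_rot"]).as_matrix().round(3))
E
```

```text
red tri [460.74388579 260.19611922  81.29396919]
big ((458.66436767578125, 259.95001220703125), (90.59986877441406, 87.8399658203125), 75.26683044433594)
s1 ((584.5549926757812, 243.30860900878906), (66.17772674560547, 63.57068634033203), 59.56774139404297)
s2 ((318.3868103027344, 260.80438232421875), (64.02872467041016, 64.7549057006836), 57.91651153564453)
grip tri [ 482.55762204 -245.02945088  164.76320195]
lips [552.43815235 -20.31885315 240.67383727] [518.19428673 -29.98525712 248.16081759] 36.36119597237544 [535.31621954 -25.15205514 244.41732743]
hook from top 238 [535.20402767 -25.78312774 238.        ] side [539.0450579  -30.68296534 238.        ]
hook from top 240 [535.05770984 -25.67572485 240.        ] side [538.01865472 -28.89651626 240.        ]
tray ((482.3749694824219, -238.9393768310547), (90.05394744873047, 87.28428649902344), 79.65032958984375)
plate ((661.535888671875, 13.617660522460938), (361.98883056640625, 137.1484832763672), 16.80741310119629)
[[ 0.971  0.239 -0.   ]
 [ 0.239 -0.971  0.001]
 [ 0.    -0.001 -1.   ]]
```

```bash
python3 - <<'E'
from h import *
for n,bx in(("side",((140,120,340,330))),("top",(130,95,380,280))):
    I=cv2.imread(f"pics/{n}0.png");d=np.load(f"pics/{n}0.npy");K,D,R,t=cam(n)
    def pts(mask):
        uv=cv2.findNonZero(mask.astype(np.uint8))[:,0].astype(float); z=d[uv[:,1].astype(int),uv[:,0].astype(int)]
        p=cv2.undistortPoints(uv[:,None],K,D)[:,0]; X=np.c_[p*z[:,None],z]; X=X[z>0]; return (X-t)@R
    def rep(k,lo,hi,sel):
        bl,l=blobs(I,lo,hi,bx)
        for i in np.unique(l)[1:]:
            m=l==i; c=np.argwhere(m).mean(0)[::-1]
            if np.hypot(*(c-sel))<12: P=pts(m); print(n,k,c.round(),len(P),"med",np.median(P,0).round(1),"min",np.percentile(P,10,axis=0).round(1),"max",np.percentile(P,90,axis=0).round(1))
    rep("grip",(105,120,50),(130,255,255),(309,148) if n=="side" else (341,211))
    rep("red",(0,150,80),(4,255,255),(236,271) if n=="side" else (194,215))
    rep("lip",(0,80,100),(18,255,255),(265,162) if n=="side" else (277,193))
print(onz("side",(308.9,147.6),167),onz("top",(340.7,211.4),170), onz("top",(340.7,211.4),185))
E
```

```text
side grip [309. 148.] 67 med [ 479.2 -235.2  172.2] min [ 473.6 -248.1  150. ] max [ 488.1 -228.2  185.2]
side red [236. 271.] 117 med [454.6 269.   93.4] min [441.5 255.5  82.4] max [467.1 279.9  96.7]
side lip [259. 163.] 22 med [552.5 -16.2 241.8] min [ 547.1 -245.4   -3.3] max [690.9  -9.7 248.5]
side lip [270. 163.] 27 med [518.4 -28.6 244.8] min [ 514.2 -266.3   -2.3] max [648.9 -20.3 255.6]
top grip [341. 211.] 25 med [ 482.8 -240.7  185.7] min [ 476.5 -250.6  181.1] max [ 486.1 -231.2  187.2]
top red [195. 215.] 60 med [461.6 256.5  93.5] min [450.3 246.1  90.6] max [472.1 271.3  98. ]
top lip [275. 187.] 11 med [553.8 -19.4 248. ] min [550.3 -25.9 240.3] max [555.9 -13.7 252.5]
top lip [278. 198.] 12 med [519.9 -30.8 251.2] min [517.8 -39.   41.2] max [527.5 -23.7 257.9]
[ 482.05532838 -242.42590539  167.        ] [ 482.00096421 -244.02400432  170.        ] [ 481.62597101 -240.55394387  185.        ]
```

```bash
cat >> h.py <<'E'
from scipy.spatial.transform import Rotation as Ro
def go(x,y,z,yaw=None):
    """shift (cm) and turn of tool to reach world point, tool down, tool x at yaw deg"""
    o=robot.observe(); R=Ro.from_rotvec(o["tcp_rot"]); s=R.inv().apply(np.array([x,y,z])-o["position"])/10
    r=np.zeros(3)
    if yaw is not None:
        c,q=np.cos(np.radians(yaw)),np.sin(np.radians(yaw)); r=(R.inv()*Ro.from_matrix([[c,q,0],[q,-c,0],[0,0,-1]])).as_rotvec()
    print((x,y,z,yaw),s.round(2),r.round(3))
E
python3 -c "
from h import *
go(370,-130,231);go(460,260,231);go(460,260,125,0)"
```

```text
(370, -130, 231, None) [ 3.283e+01 -4.102e+01  2.000e-02] [0. 0. 0.]
(460, 260, 231, None) [ 5.087e+01 -7.675e+01  6.000e-02] [0. 0. 0.]
(460, 260, 125, 0) [ 50.87 -76.73  10.66] [-0.001  0.     0.241]
```

```bash
python3 -m inch '[[[10.9,-13.7,0,0,0,0,1],[21.9,-27.3,0,0,0,0,1],[21.9,-27.3,0,0,0,0,1],[21.9,-27.3,0,0,0,0,1],[21.9,-27.3,0,0,0,0,1],[21.9,-27.3,0,0,0,0,1],[21.9,-27.3,0,0,0,0,1],[32.8,-41,0,0,0,0,1],[32.8,-41,0,0,0,0,1],[32.8,-41,0,0,0,0,1],[32.8,-41,0,0,0,0,1],[32.8,-41,0,0,0,0,1]]]'; python3 -c "
from h import *
go(460,260,130,0)"
```

```text
clock: 1.1
position: [359.5, -151.4, 231.3]
tcp_rot: [3.119, 0.377, 0.0]
force: [2.2, -0.1, -0.0]
width: 0.001
grip_force: 0.0
(460, 260, 130, 0) [ 19.55 -37.56  10.13] [ 0.   -0.    0.24]
```

```bash
python3 -m inch '[[[19,-36.5,0,0,0,0.24,1],[19,-36.5,0,0,0,0.24,1],[19,-36.5,0,0,0,0.24,1],[19,-36.5,0,0,0,0.24,1],[19,-36.5,0,0,0,0.24,1],[19,-36.5,0,0,0,0.24,1],[19,-36.5,0,0,0,0.24,1],[19,-36.5,0,0,0,0.24,1],[19.3,-37,4,0,0,0.24,1],[19.5,-37.4,8,0,0,0.24,1],[19.5,-37.5,10,0,0,0.24,1],[19.5,-37.5,10,0,0,0.24,1]]]'; python3 -c "
from h import *
go(460,260,100,0)"
```

```text
clock: 2.1
position: [458.7, 259.6, 128.7]
tcp_rot: [3.141, 0.004, -0.002]
force: [-0.2, -0.4, -0.2]
width: 0.002
grip_force: 0.0
(460, 260, 100, 0) [ 0.13 -0.04  2.87] [0.    0.001 0.002]
```

```bash
python3 -m inch '[[[0.1,0,1.5,0,0,0,1],[0.1,0,2.8,0,0,0,1],[0.1,0,3.2,0,0,0,1],[0.1,0,3.4,0,0,0,1],[0.1,0,3.55,0,0,0,1],[0.1,0,3.7,0,0,0,1],[0.1,0,3.8,0,0,0,1],[0.1,0,3.9,0,0,0,1],[0.1,0,4.0,0,0,0,1],[0.1,0,4.1,0,0,0,1],[0.1,0,4.15,0,0,0,1],[0.1,0,4.15,0,0,0,1]]]'
```

```text
clock: 3.1
position: [460.2, 257.3, 89.7]
tcp_rot: [3.142, 0.001, -0.0]
force: [-0.1, 0.4, -0.7]
width: -0.002
grip_force: 0.0
```

```bash
python3 -m inch '[[[0,0,0.1,0,0,0,1],[0,0,0.2,0,0,0,1],[0,0,0.3,0,0,0,1],[0,0,0.35,0,0,0,1],[0,0,0.4,0,0,0,1],[0,0,0.4,0,0,0,1]]]'
```

```text
clock: 3.6
position: [460.5, 257.4, 86.6]
tcp_rot: [-3.141, -0.001, -0.001]
force: [-4.2, -2.7, 20.0]
width: 0.001
grip_force: 9.8
```

```bash
python3 -m inch '[[[0,0,-4,0,0,0,1],[-2,4.2,-8,0,0,0,1],[-4,8.3,-10,0,0,0,1],[-6,12.4,-12,0,0,0,1],[-8,16.5,-14,0,0,0,1],[-8,20.6,-15,0,0,0,1],[-8,24.7,-15,0,0,0,1],[-8,28.8,-15,0,0,0,1],[-8,32.9,-15,0,0,0,0],[-8,37,-15,0,0,0.1,-1],[-8,40,-15,0,0,0.18,-1],[-8,40,-15,0,0,0.18,-1]]]'; python3 - <<'E'
from h import *
for n,q in(("side",(236,271)),("top",(194,215))):
    p,d=robot.grab_frame(n); cv2.imwrite(f"pics/{n}1.png",p);K,D,R,t=cam(n)
    bl,l=blobs(p,(0,150,80),(4,255,255),(q[0]-14,q[1]-16,q[0]+15,q[1]+16))
    d0=np.load(f"pics/{n}0.npy")
    m=l>0; print(n,[b[:2] for b in bl],"depth",np.median(d0[m]),np.median(d[m]))
go(482,-240,235,-10)
E
```

```text
clock: 4.6
position: [380.3, -146.3, 236.1]
tcp_rot: [3.127, -0.292, 0.002]
force: [0.3, 0.0, 0.5]
width: 0.564
grip_force: 0.0
side [(np.int32(117), array([236.1, 272. ]))] depth 1090.9196 1095.9896
top [(np.int32(67), array([194.6, 215.1]))] depth 1283.1083 1290.4797
(482, -240, 235, -10) [11.66  7.38  0.11] [ 0.001 -0.001 -0.009]
```

```bash
python3 -m inch '[[[4,2.5,0,0,0,0,-1],[8,5,0,0,0,0,-1],[11.7,7.4,0,0,0,0,-1],[11.7,7.4,0,0,0,0,-1],[11.7,7.4,0,0,0,0,-1],[11.7,7.4,0,0,0,0,-1]]]'; python3 - <<'E'
from h import *
go(482,-240,147,-10)
p,d=robot.grab_frame("side"); a=cv2.resize(p[90:210,240:400],None,fx=4,fy=4,interpolation=cv2.INTER_CUBIC);cv2.imwrite("pics/c3.png",a)
E
```

```text
clock: 5.2
position: [482.6, -235.8, 235.2]
tcp_rot: [-3.128, 0.281, 0.002]
force: [-0.4, 0.2, -0.4]
width: 1.001
grip_force: 0.0
(482, -240, 147, -10) [0.03 0.42 8.82] [-0.001  0.001 -0.004]
```

View pics/c3.png

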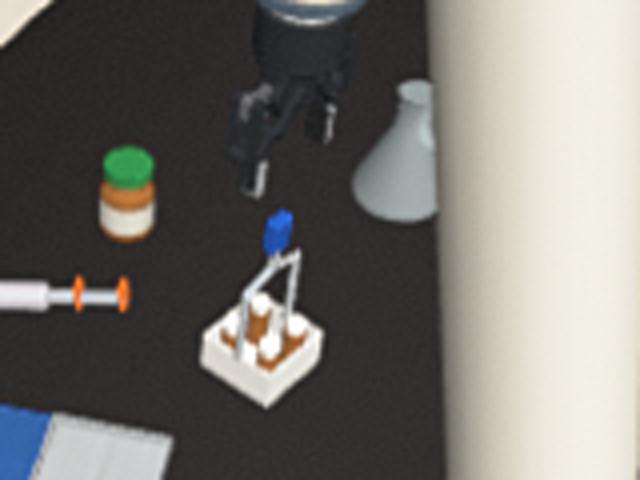

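The open fingers (crop (255,175) and (330,120)) straddle the blue grip at (280,230), at the right yaw. I'll correct y by 4 mm, descend and close.

```bash
python3 -m inch '[[[0,0.4,3,0,0,0,-1],[0,0.4,5.5,0,0,0,-1],[0,0.4,7.5,0,0,0,-1],[0,0.4,8.5,0,0,0,-1],[0,0.4,8.8,0,0,0,-1],[0,0.4,8.8,0,0,0,-1],[0,0.4,8.8,0,0,0,0.5],[0,0.4,8.8,0,0,0,1],[0,0.4,8.8,0,0,0,1],[0,0.4,8.8,0,0,0,1],[0,0.4,8.8,0,0,0,1],[0,0.4,8.8,0,0,0,1]]]'
```

```text
clock: 6.25
position: [482.1, -240.7, 148.3]
tcp_rot: [3.128, -0.281, 0.001]
force: [-0.9, -2.1, 6.0]
width: 0.274
grip_force: 59.6
```

```bash
python3 -m inch '[[[0,0,-1,0,0,0,1],[0,0,-3,0,0,0,1],[0,0,-6,0,0,0,1],[0,0,-9,0,0,0,1],[0,0,-12,0,0,0,1],[0,0,-14,0,0,0,1],[0,0,-14,0,0,0,1],[0,0,-14,0,0,0,1],[0,0,-14,0,0,0,1]]]';python3 -c "
from h import *
go(439.5,-53.6,290,16.3);print(robot.observe()['force'],robot.observe()['width'])"
```

```text
clock: 7.0
position: [481.1, -239.9, 286.8]
tcp_rot: [-3.128, 0.281, 0.003]
force: [-0.0, 0.1, -3.9]
width: 0.27
grip_force: 59.4
(439.5, -53.6, 290, 16.3) [ -7.42 -17.59  -0.29] [-0.001  0.002 -0.464]
[-0.02727699  0.13446104 -3.89240281] 0.27010334017407633
```

```bash
python3 -m inch '[[[-1,-2,-0.1,0,0,-0.05,1],[-2.5,-5,-0.3,0,0,-0.15,1],[-4,-8.5,-0.3,0,0,-0.25,1],[-5.5,-12,-0.3,0,0,-0.35,1],[-6.5,-15,-0.3,0,0,-0.43,1],[-7.2,-17,-0.3,0,0,-0.46,1],[-7.4,-17.6,-0.3,0,0,-0.465,1],[-7.4,-17.6,-0.3,0,0,-0.465,1],[-7.4,-17.6,-0.3,0,0,-0.465,1],[-7.4,-17.6,-0.3,0,0,-0.465,1]]]'; python3 - <<'E'
from h import *
go(535.5,-25.5,290,16.3)
for n in("side","top"):
    p,d=robot.grab_frame(n); cv2.imwrite(f"pics/{n}2.png",p)
    for k,lo,hi in(("orange",(0,80,100),(18,255,255)),("blue",(105,120,50),(130,255,255))):
        print(n,k,[b[:2] for b in blobs(p,lo,hi,(230,100,330,230))[0]])
p=cv2.imread("pics/side2.png");a=cv2.resize(p[90:210,170:330],None,fx=4.5,fy=4.5,interpolation=cv2.INTER_CUBIC);cv2.imwrite("pics/c4.png",a)
E
```

```text
clock: 7.83
position: [440.4, -54.8, 290.3]
tcp_rot: [-3.11, -0.445, 0.001]
force: [-1.1, -0.8, -4.9]
width: 0.273
grip_force: 60.0
(535.5, -25.5, 290, 16.3) [ 9.95 -0.14  0.02] [-0.     0.001  0.   ]
side orange [(np.int32(67), array([271.4, 139.2])), (np.int32(17), array([271. , 148.5])), (np.int32(22), array([259.1, 162.6])), (np.int32(27), array([270.4, 163. ])), (np.int32(43), array([288.8, 183.3])), (np.int32(45), array([302.1, 185.5]))]
side blue [(np.int32(685), array([242.3, 207.8]))]
top orange [(np.int32(11), array([274.9, 186.8]))]
top blue [(np.int32(907), array([253.8, 165.8])), (np.int32(485), array([275.7, 160.1]))]
```

View pics/c4.png

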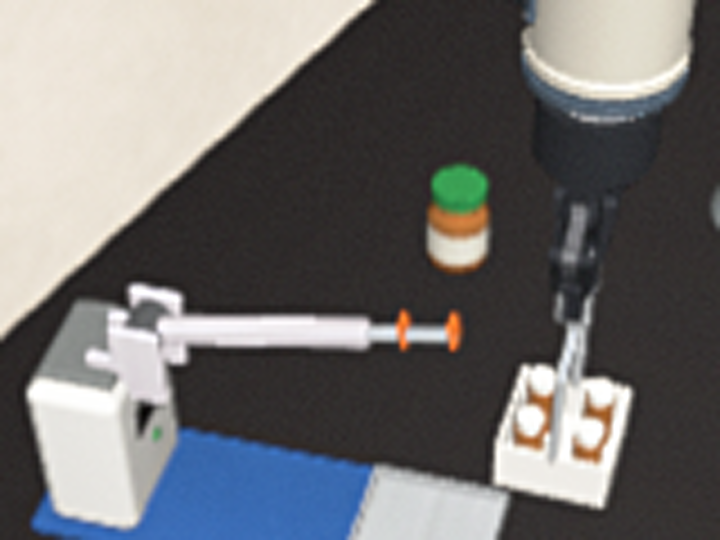

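The basket hangs straight from the gripper (crop (565,400)), with the bail plane edge-on and across the arm. The tip is at (455,332). I'll advance along the arm.

```bash
python3 -m inch '[[[0.5,0,0,0,0,0,1],[1.5,0,0,0,0,0,1],[3,-0.1,0,0,0,0,1],[4.5,-0.1,0,0,0,0,1],[6,-0.1,0,0,0,0,1],[7.5,-0.1,0,0,0,0,1],[8.7,-0.1,0,0,0,0,1],[9.5,-0.1,0,0,0,0,1],[9.9,-0.1,0,0,0,0,1],[9.9,-0.1,0,0,0,0,1],[9.9,-0.1,0,0,0,0,1],[9.9,-0.1,0,0,0,0,1]]]'; python3 - <<'E'
from h import *
go(535.5,-25.5,261,16.3)
p,d=robot.grab_frame("side"); cv2.imwrite("pics/side3.png",p)
print("orange",[b[:2] for b in blobs(p,(0,80,100),(18,255,255),(230,100,330,230))[0]])
print(proj("side",(535.5,-25.5,269)),proj("side",(535.5,-25.5,240)))
a=cv2.resize(p[110:210,190:310],None,fx=6,fy=6,interpolation=cv2.INTER_CUBIC);cv2.imwrite("pics/c5.png",a)
E
```

```text
clock: 8.93
position: [534.5, -25.2, 290.8]
tcp_rot: [-3.11, -0.447, 0.001]
force: [0.7, -0.8, -3.3]
width: 0.278
grip_force: 60.0
(535.5, -25.5, 261, 16.3) [0.08 0.05 2.98] [-0.     0.     0.001]
orange [(np.int32(37), array([274.4, 139.4])), (np.int32(9), array([273.7, 148.6])), (np.int32(19), array([258.9, 162.3])), (np.int32(25), array([270.6, 162.9])), (np.int32(10), array([259.1, 172.9])), (np.int32(49), array([271.8, 180. ])), (np.int32(20), array([257.2, 181.2]))]
[265.11185891 156.80536713] [264.93334333 163.59319484]
```

View pics/c5.png

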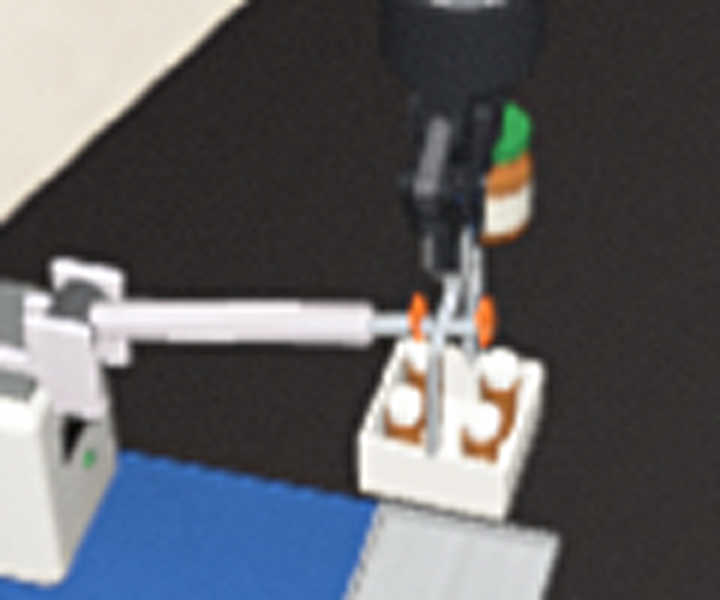

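The rod passes through the window, and the bail apex (crop (455,285)) is midway between the lips at x=418 and x=486. I'll average the weight here, then lower.

```bash
cat >> h.py <<'E'
def favg(k=8):
    F=[]
    for _ in range(k): robot.grab_frame("side"); F.append(robot.observe()["force"])
    F=np.array(F); print("F",F.mean(0).round(2),"sd",F.std(0).round(2),robot.observe()["position"].round(1))
E
python3 -c "
from h import *
favg(8)"
python3 -m inch '[[[0.05,0,0.5,0,0,0,1],[0.05,0,1.1,0,0,0,1],[0.05,0,1.6,0,0,0,1],[0.05,0,2.0,0,0,0,1],[0.05,0,2.2,0,0,0,1],[0.05,0,2.4,0,0,0,1],[0.05,0,2.6,0,0,0,1],[0.05,0,2.8,0,0,0,1],[0.05,0,3.0,0,0,0,1],[0.05,0,3.2,0,0,0,1],[0,0,3.4,0,0,0,1],[0,0,3.6,0,0,0,1]]]'
```

```text
F [ 0.18  0.07 -4.33] sd [0.62 0.37 0.52] [535.  -25.1 290.8]
clock: 10.38
position: [535.0, -25.1, 254.7]
tcp_rot: [3.109, 0.447, 0.0]
force: [-1.0, 0.5, -2.0]
width: 0.27
grip_force: 60.2
```

```bash
python3 -m inch '[[[0,0,0.2,0,0,0,1],[-0.05,0,0.4,0,0,0,1],[-0.1,0,0.65,0,0,0,1],[-0.15,0,0.9,0,0,0,1],[-0.2,0,1.15,0,0,0,1],[-0.23,0,1.4,0,0,0,1],[-0.26,0,1.65,0,0,0,1],[-0.3,0,1.9,0,0,0,1],[-0.32,0,2.15,0,0,0,1],[-0.35,0,2.4,0,0,0,1],[-0.38,0,2.65,0,0,0,1],[-0.4,0,2.9,0,0,0,1]]]'
python3 - <<'E'
from h import *
p,d=robot.grab_frame("side"); cv2.imwrite("pics/side4.png",p)
favg(6)
a=cv2.resize(p[110:210,190:310],None,fx=6,fy=6,interpolation=cv2.INTER_CUBIC);cv2.imwrite("pics/c6.png",a)
E
```

```text
clock: 11.38
position: [531.3, -26.2, 225.6]
tcp_rot: [3.11, 0.447, 0.0]
force: [1.1, 1.7, -0.7]
width: 0.269
grip_force: 60.4
F [ 0.37  1.15 -1.11] sd [0.71 0.45 0.38] [531.1 -26.2 225.8]
```

View pics/c6.png

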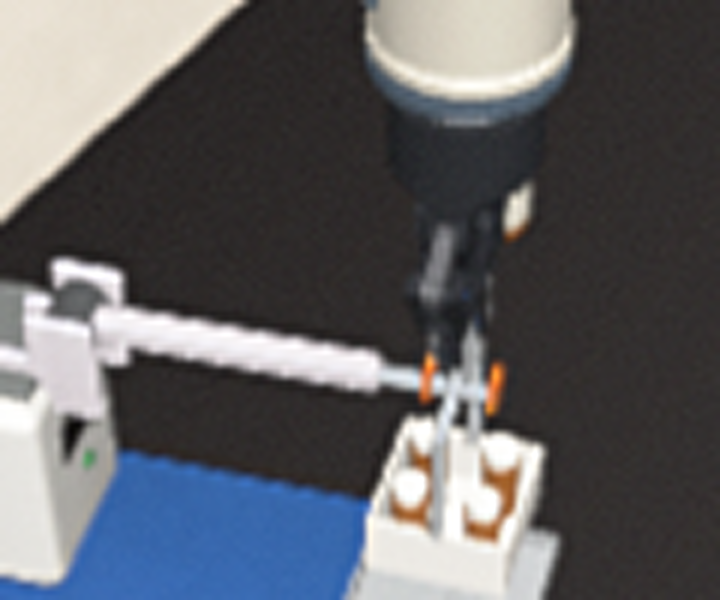

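Arm has sunk about halfway; the bail at crop (458,380) sits between the lips at (430,378) and (495,388). A sideways force of about 1 N shows the rod is off the apex towards +y, so I'll shift that way and keep lowering slowly.

```bash
python3 -m inch '[[[0,-0.1,0.1,0,0,0,1],[0,-0.2,0.2,0,0,0,1],[0,-0.3,0.4,0,0,0,1],[0,-0.4,0.6,0,0,0,1],[0,-0.4,0.8,0,0,0,1],[-0.05,-0.4,1.0,0,0,0,1],[-0.05,-0.4,1.1,0,0,0,1],[-0.05,-0.4,1.2,0,0,0,1]]]'
python3 - <<'E'
from h import *
favg(10)
E
```

```text
clock: 12.4
position: [529.7, -22.4, 213.6]
tcp_rot: [-3.109, -0.447, -0.0]
force: [1.6, -0.5, 0.4]
width: 0.271
grip_force: 60.5
F [ 2.14 -0.17 -0.37] sd [0.22 0.68 0.36] [529.7 -22.5 213.8]
```

```bash
python3 -m inch '[[[0.1,0,0,0,0,0,1],[0.2,0,0.05,0,0,0,1],[0.3,0,0.1,0,0,0,1],[0.35,0,0.2,0,0,0,1],[0.35,0,0.3,0,0,0,1],[0.35,0,0.3,0,0,0,1]]]'
python3 - <<'E'
from h import *
favg(10)
p,d=robot.grab_frame("side"); cv2.imwrite("pics/side5.png",p)
print("orange",[b[:2] for b in blobs(p,(0,80,100),(18,255,255),(230,100,330,230))[0]])
a=cv2.resize(p[135:195,230:300],None,fx=9,fy=9,interpolation=cv2.INTER_CUBIC);cv2.imwrite("pics/c7.png",a)
E
```

```text
clock: 13.4
position: [532.9, -21.5, 210.5]
tcp_rot: [-3.109, -0.447, 0.0]
force: [-1.3, -1.9, -0.5]
width: 0.268
grip_force: 60.6
F [-1.84 -1.41 -0.36] sd [0.23 0.41 0.54] [533.  -21.5 210.8]
orange [(np.int32(6), array([275. , 148.3])), (np.int32(11), array([260.5, 176.7])), (np.int32(21), array([271.9, 177.9])), (np.int32(10), array([258.8, 190.4])), (np.int32(40), array([271.5, 196.8])), (np.int32(18), array([257.1, 198.5]))]
```

View pics/c7.png

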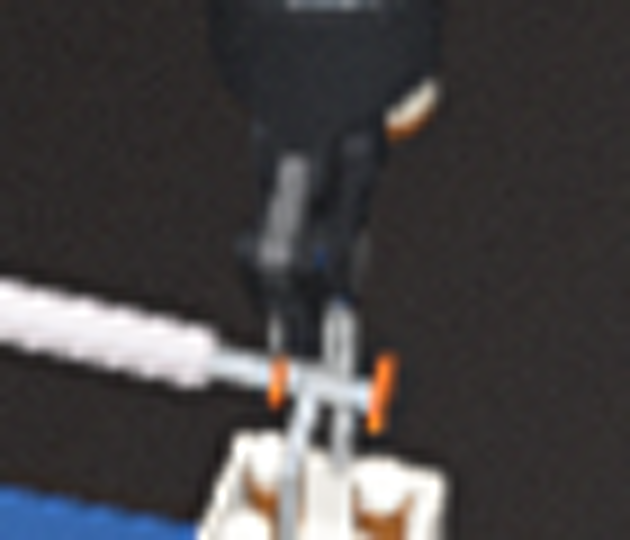

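```bash
python3 - <<'E'
from h import *
n=np.array([-np.sin(np.radians(16.3)),np.cos(np.radians(16.3)),0]);P=np.array([535.5,-25.5,0])
for nm,a,b in(("t0",(259.1,162.6),(270.4,163)),("t4",None,None),("now",(260.5,176.7),(271.9,177.9))):
    if a is None:
        p=cv2.imread("pics/side4.png");bl=[x[1] for x in blobs(p,(0,80,100),(18,255,255),(230,100,330,230))[0]];print([x.tolist() for x in bl]);continue
    Q=[]
    for u in(a,b):
        o,d=ray("side",u); Q.append(o+d*(n@(P-o))/(n@d))
    A,B=Q; print(nm,A.round(1),B.round(1),"mid",((A+B)/2).round(1),"slope",(B[2]-A[2])/np.hypot(*(B-A)[:2]))
E
```

```text
t0 [553.6 -20.2 239.4] [518.8 -30.4 247.1] mid [536.2 -25.3 243.3] slope 0.2134619673621725
[[275.8, 148.0], [260.8, 172.6], [272.0, 174.2], [259.9, 186.7], [272.4, 193.6], [258.1, 194.7]]
now [548.6 -21.7 177. ] [512.2 -32.3 182.1] mid [530.4 -27.  179.6] slope 0.13397303675621108
```

```bash
python3 -m inch '[[[-0.05,0.05,0.1,0,0,0,1],[-0.1,0.1,0.25,0,0,0,1],[-0.15,0.15,0.4,0,0,0,1],[-0.15,0.15,0.55,0,0,0,1],[-0.15,0.15,0.7,0,0,0,1],[-0.15,0.15,0.8,0,0,0,1],[-0.15,0.15,0.8,0,0,0,1]]]'
python3 - <<'E'
from h import *
favg(12)
E
```

```text
clock: 14.53
position: [532.2, -23.5, 202.7]
tcp_rot: [3.109, 0.447, 0.001]
force: [3.3, -1.2, 0.9]
width: 0.275
grip_force: 60.6
F [ 3.43 -1.65  0.61] sd [0.5  0.65 0.36] [532.  -23.4 202.8]
```

```bash
python3 -m inch '[[[0.05,0.05,-0.1,0,0,0,1],[0.1,0.1,-0.2,0,0,0,1],[0.1,0.1,-0.3,0,0,0,1],[0.1,0.1,-0.4,0,0,0,1],[0.1,0.1,-0.45,0,0,0,1],[0.1,0.1,-0.45,0,0,0,1]]]'
python3 - <<'E'
from h import *
favg(14)
E
```

```text
clock: 15.63
position: [532.8, -24.1, 207.3]
tcp_rot: [-3.109, -0.447, 0.001]
force: [-2.7, -1.1, 0.4]
width: 0.27
grip_force: 60.5
F [-2.74 -1.16  0.04] sd [0.35 0.52 0.6 ] [533.2 -24.  207.2]
```

```bash
python3 -m inch '[[[-0.05,0.05,0,0,0,0,1],[-0.05,0.1,0,0,0,0,1],[-0.05,0.1,0,0,0,0,1],[-0.05,0.1,0,0,0,0,1]]]'
python3 - <<'E'
from h import *
favg(10)
E
```

```text
clock: 16.67
position: [533.2, -25.0, 207.3]
tcp_rot: [-3.109, -0.447, -0.001]
force: [-0.6, 1.8, -0.3]
width: 0.271
grip_force: 60.5
F [-0.16  3.76  0.03] sd [0.8  0.53 0.57] [533.1 -25.1 207.3]
```

```bash
python3 -m inch '[[[0,-0.07,0,0,0,0,1],[0,-0.07,0,0,0,0,1],[0,-0.07,0,0,0,0,1]]]'
python3 - <<'E'
from h import *
favg(10)
E
```

```text
clock: 17.42
position: [533.0, -24.7, 207.4]
tcp_rot: [3.109, 0.447, 0.001]
force: [1.7, 0.1, 0.3]
width: 0.272
grip_force: 60.5
F [ 1.77 -1.53  0.29] sd [0.49 0.64 0.33] [532.9 -24.6 207.3]
```

```bash
python3 -m inch '[[[0,0,0,0,0,0,0.6],[0,0,0,0,0,0,0.5],[0,0,0,0,0,0,0.46],[0,0,0,0,0,0,0.44],[0,0,0,0,0,0,0.42],[0,0,0,0,0,0,0.4],[0,0,0,0,0,0,0.4]]]'
python3 - <<'E'
from h import *
for i in range(10):
    p,d=robot.grab_frame("side"); o=robot.observe()
    print(o["clock"].__round__(2),[b[1].tolist() for b in blobs(p,(0,80,100),(18,255,255),(255,168,280,185))[0]],o["force"].round(1),round(o["width"],3),round(o["grip_force"],1))
cv2.imwrite("pics/side6.png",p)
E
```

```text
clock: 18.5
position: [532.5, -24.3, 207.1]
tcp_rot: [-3.109, -0.447, 0.001]
force: [0.9, 0.0, 0.1]
width: 0.302
grip_force: 0.0
18.55 [[260.5, 177.3], [271.8, 178.3]] [ 0.6 -0.  -0.3] 0.3 0.0
18.6 [[260.5, 177.3], [271.8, 178.0]] [ 0.1 -0.6 -0.5] 0.306 0.0
18.65 [[260.5, 177.3], [271.8, 178.0]] [ 0.4 -0.7  0.4] 0.302 0.0
18.7 [[260.5, 177.3], [271.9, 178.2]] [-0.7 -0.1  0. ] 0.3 0.1
18.75 [[260.5, 177.3], [271.9, 178.2]] [-0.3  0.   0.4] 0.3 0.0
18.8 [[260.5, 177.3], [271.9, 178.2]] [ 0.4  0.7 -1.2] 0.301 0.0
18.85 [[260.5, 177.3], [271.8, 178.0]] [0.1 0.  0. ] 0.298 0.0
18.9 [[260.5, 177.3], [271.8, 178.0]] [0.5 0.5 0.1] 0.298 0.0
18.95 [[260.5, 177.3], [271.9, 178.2]] [-0.1  0.9 -0.2] 0.299 0.0
19.0 [[260.5, 177.3], [271.8, 178.3]] [-0.5  0.  -0.4] 0.298 0.0
```

Released with no visible bob. Opening wider and lifting straight up.

```bash
python3 -m inch '[[[0,0,0,0,0,0,0.3],[0,0,0,0,0,0,0.1],[0,0,0,0,0,0,-0.2],[0,0,0,0,0,0,-0.5],[0,0,0,0,0,0,-0.5],[0,0,-0.5,0,0,0,-0.5],[0,0,-1.5,0,0,0,-0.5],[0,0,-3,0,0,0,-0.5],[0,0,-5,0,0,0,-0.5],[0,0,-7.5,0,0,0,-0.5],[0,0,-9,0,0,0,-0.5],[0,0,-9,0,0,0,-0.5]]]'
python3 - <<'E'
from h import *
for i in range(6):
    p,d=robot.grab_frame("side"); o=robot.observe()
    print(o["clock"].__round__(2),[b[1].tolist() for b in blobs(p,(0,80,100),(18,255,255),(255,168,280,185))[0]],[b[:2] for b in blobs(p,(105,120,50),(130,255,255),(255,140,290,180))[0]])
cv2.imwrite("pics/side7.png",p); cv2.imwrite("pics/c8.png",cv2.resize(p[110:230,190:310],None,fx=5,fy=5,interpolation=cv2.INTER_CUBIC))
go(460,259,300,90);go(460,259,300,0);print(robot.observe()["joints"])
E
```

```text
clock: 20.0
position: [534.3, -24.7, 301.5]
tcp_rot: [3.108, 0.447, 0.009]
force: [1.2, -0.6, 1.1]
width: 0.749
grip_force: 0.0
20.05 [[260.8, 175.6], [271.8, 178.0]] [(np.int32(65), array([265.4, 166.7]))]
20.1 [[260.8, 175.6], [271.8, 178.0]] [(np.int32(65), array([265.4, 166.7]))]
20.15 [[260.8, 175.6], [271.8, 178.0]] [(np.int32(65), array([265.4, 166.7]))]
20.2 [[260.8, 175.6], [271.8, 178.0]] [(np.int32(65), array([265.4, 166.7]))]
20.25 [[260.8, 175.6], [271.8, 178.0]] [(np.int32(65), array([265.4, 166.7]))]
20.3 [[260.8, 175.6], [271.8, 178.0]] [(np.int32(65), array([265.4, 166.7]))]
(460, 259, 300, 90) [  1.04 -29.23  -0.32] [-1.000e-03  1.000e-03 -1.285e+00]
(460, 259, 300, 0) [  1.04 -29.23  -0.32] [-0.     0.001  0.286]
[-1.57919591e-01  3.02971435e-01  1.47455011e+00  4.44531074e-06
  1.36546471e+00  1.12707887e+00]
```

View pics/c8.png

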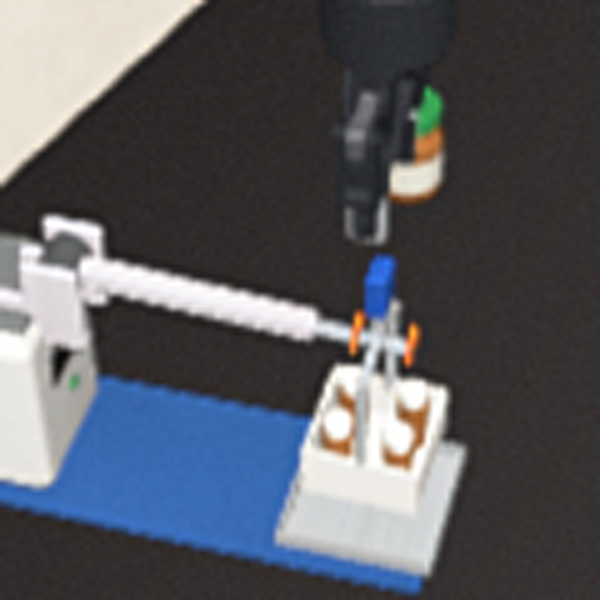

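The basket hangs in the saddle between the lips, at crop (380,335), with the grip free at (380,285). It is still. Now to the stop.

```bash
python3 -m inch '[[[0.1,-3,0,0,0,0,-1],[0.3,-7,0,0,0,-0.1,-1],[0.5,-11,0,0,0,-0.2,-1],[0.7,-15,0,0,0,-0.3,-1],[0.9,-19,0,0,0,-0.41,-1],[1,-23,0,0,0,-0.41,-1],[1,-26,0,0,0,-0.41,-1],[1,-28.3,0,0,0,-0.41,-1],[1,-29.3,0,0,0,-0.41,-1],[1,-29.3,0,0,0,-0.41,-1],[1,-29.3,0,0,0,-0.41,-1],[1,-29.3,0,0,0,-0.41,-1]]]'
python3 - <<'E'
from h import *
go(460,260,110,40);go(460,260,54,40)
E
```

```text
clock: 21.3
position: [460.1, 258.4, 297.0]
tcp_rot: [2.953, 1.07, -0.001]
force: [0.6, -0.0, 0.4]
width: 1.0
grip_force: 0.0
(460, 260, 110, 40) [ 0.11 -0.13 18.7 ] [ 0.     0.001 -0.003]
(460, 260, 54, 40) [ 0.11 -0.14 24.3 ] [ 0.     0.001 -0.003]
```

```bash
python3 -m inch '[[[0.1,-0.1,3,0,0,0,-1],[0.1,-0.1,7,0,0,0,-1],[0.1,-0.1,11,0,0,0,-1],[0.1,-0.1,15,0,0,0,-1],[0.1,-0.1,18,0,0,0,-1],[0.1,-0.1,20,0,0,0,-1],[0.1,-0.1,21.5,0,0,0,-1],[0.1,-0.1,22.5,0,0,0,-1],[0.1,-0.1,22.8,0,0,0,-1],[0.1,-0.1,22.8,0,0,0,-1]]]'
python3 -c "
from h import *
go(460,260,55,40);print(robot.observe()['force'])"
```

```text
clock: 22.13
position: [460.1, 260.2, 69.1]
tcp_rot: [2.954, 1.07, -0.001]
force: [-0.5, 0.6, -0.3]
width: 0.999
grip_force: 0.0
(460, 260, 55, 40) [-0.02  0.    1.41] [-0.     0.001 -0.003]
[-0.49802829  0.62313443 -0.2941895 ]
```

```bash
python3 -m inch '[[[0,0,0.5,0,0,0,-1],[0,0,1,0,0,0,-1],[0,0,1.3,0,0,0,-1],[0,0,1.4,0,0,0,-1],[0,0,1.4,0,0,0,-0.4],[0,0,1.4,0,0,0,0.4],[0,0,1.4,0,0,0,1],[0,0,1.4,0,0,0,1],[0,0,1.4,0,0,0,1],[0,0,1.4,0,0,0,1],[0,0,1.4,0,0,0,1]]]'
python3 -c "
from h import *
print(robot.observe()['force'],robot.observe()['moment'])"
```

```text
clock: 23.05
position: [459.2, 262.0, 56.0]
tcp_rot: [-2.952, -1.07, -0.0]
force: [-10.5, 12.4, 17.2]
width: 0.445
grip_force: 58.1
[-10.45238072  12.42481246  17.17203576] [ 1.9948338   1.86152468 -0.02515947]
```

```bash
python3 -m inch '[[[0,-0.1,0,0,0,0,1],[0,-0.2,0,0,0,0,1],[0,-0.2,0,0,0,0.08,1],[0,-0.2,-0.05,0,0,0.16,1],[0,-0.2,-0.1,0,0,0.24,1],[0,-0.2,-0.15,0,0,0.32,1],[0,-0.2,-0.2,0,0,0.4,1],[0,-0.2,-0.2,0,0,0.4,1]]]'
python3 -c "
from h import *
print(robot.observe()['force'],robot.observe()['moment'])"
```

```text
clock: 23.72
position: [459.2, 261.8, 57.6]
tcp_rot: [3.108, 0.455, 0.001]
force: [3.0, -7.1, 2.1]
width: 0.448
grip_force: 61.6
[ 3.04978596 -7.11302998  2.05094821] [-1.3289249  -0.56349277  0.13419433]
```

```bash
python3 -m inch '[[[0,0,-0.05,0,0,0.08,1],[0,0,-0.1,0,0,0.16,1],[0,0,-0.15,0,0,0.24,1],[0,0,-0.2,0,0,0.32,1],[0,0,-0.3,0,0,0.4,1],[0,0,-0.4,0,0,0.48,1],[0,0,-0.45,0,0,0.54,1],[0,0,-0.5,0,0,0.6,1],[0,0,-0.5,0,0,0.6,1],[0,0,-0.5,0,0,0.6,1]]]'
python3 -c "
from h import *
print(robot.observe()['force'],robot.observe()['moment'],robot.observe()['joints'])"
```

```text
clock: 24.55
position: [458.9, 261.8, 62.5]
tcp_rot: [3.105, -0.476, 0.001]
force: [3.8, -7.9, 1.2]
width: 0.441
grip_force: 60.2
[ 3.83349467 -7.88342479  1.2497941 ] [-1.44068438 -0.42052865  0.04493859] [ 4.05984608e-01  5.93240599e-01  1.75488229e+00 -1.30534164e-03
  7.93423716e-01  2.28212664e+00]
```

Open, lift clear, and check.

```bash
python3 -m inch '[[[0,0,0,0,0,0,0.3],[0,0,0,0,0,0,-0.4],[0,0,0,0,0,0,-1],[0,0,0,0,0,0,-1],[0,0,0,0,0,0,-1],[0,0,-1,0,0,0,-1],[0,0,-3,0,0,0,-1],[0,0,-6,0,0,0,-1],[0,0,-10,0,0,0,-1],[0,0,-14,0,0,0,-1],[0,0,-16,0,0,0,-1],[0,0,-16,0,0,0,-1]]]'
python3 -m inch '[[[-2,4,0,0,0,0,-1],[-4,8,0,0,0,0,-1],[-6,11,0,0,0,0,-1],[-6,14,0,0,0,0,-1],[-6,15,0,0,0,0,-1],[-6,15,0,0,0,0,-1],[-6,15,0,0,0,0,-1]]]'
python3 - <<'E'
from h import *
for n,q in(("side",(236,271)),("top",(194,215))):
    p,d=robot.grab_frame(n); cv2.imwrite(f"pics/{n}9.png",p)
    bl,l=blobs(p,(0,150,80),(4,255,255),(q[0]-14,q[1]-16,q[0]+15,q[1]+16))
    d0=np.load(f"pics/{n}0.npy"); m=l>0; print(n,[b[:2] for b in bl],np.median(d0[m]),np.median(d[m]))
    if n=="side":
        print([b[1].tolist() for b in blobs(p,(0,80,100),(18,255,255),(255,168,280,185))[0]])
        cv2.imwrite("pics/c9.png",cv2.resize(p[130:330,140:340],None,fx=3,fy=3,interpolation=cv2.INTER_CUBIC))
E
```

```text
clock: 25.55
position: [460.5, 263.4, 227.9]
tcp_rot: [-3.101, 0.475, -0.011]
force: [0.8, 0.3, 0.5]
width: 1.0
grip_force: 0.0
clock: 26.13
position: [356.9, 137.3, 222.7]
tcp_rot: [-3.104, 0.478, -0.001]
force: [0.7, 0.4, 0.5]
width: 0.999
grip_force: 0.0
side [(np.int32(114), array([236.2, 270.8]))] 1090.5466 1090.3037
[[260.8, 175.6], [271.9, 178.2]]
top [(np.int32(62), array([194.7, 215.5]))] 1282.4868 1281.5618
```

View pics/c9.png

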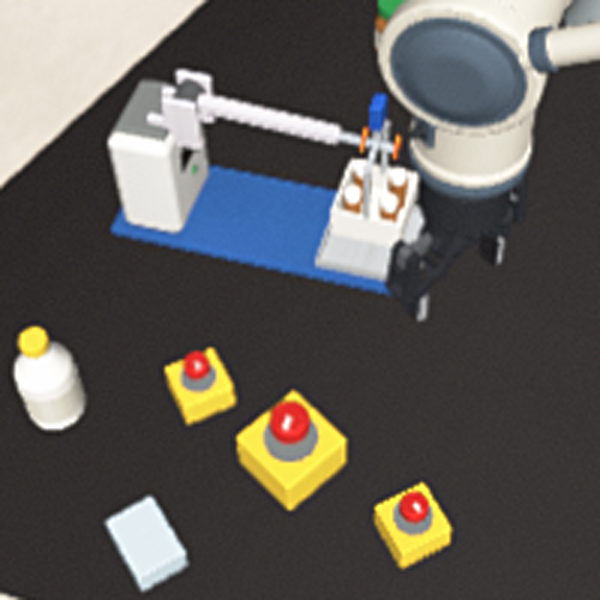

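The stop is up again: its depth matches the start (1090.3 against 1090.5 mm). The basket still hangs at crop (380,150), with the lips unmoved. The gripper is clear and the bystanders are untouched.

```bash
python3 -c "
from rig import robot
print(robot.close_job())"
```

```text
the job is handed in; nothing more can be done
None
```

The job is handed in at about 26 s of the 72 s: the stop was latched, the basket hung and let go with no visible bob, the stop was twisted up again, and the bottles and box were left alone; the hand-in call gave no verdict.

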